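# Shut the brazing torch's two gas levers, fuel first

### The job

Shut off the gas at the brazing bench: with the fingertips, gently press the pad of the red lever (fuel) down to its stop, then press the blue one (oxygen) down to its stop, and draw back. Only press, never lift a lever; the blue must not be closed before the red, the valve with the yellow pad must not be touched, and the jar, the steel plate and the tweezers stay where they are.

Things in the scene. Friction and masses are not known exactly. Their poses are not given: they have to be found in the camera images.
- red_valve: the fuel-gas valve: brass barrel, 40 mm across, red band, on a 64 mm square flange bolted to the bench (cannot shift), steel fork on top (97 mm high), copper pipe behind. Origin: centre of the flange's underside; z up; the lever sticks out to its -x, from a pivot 85 mm above the origin with its axis along y. The three valves stand in any order
- red_pad (a point): centre of the top face of the round red pad, 36 mm across and 10 mm thick, at the free end of the valve's lever, 95 mm from the pivot; moves with it. Height above the bench: about 112 mm at joint 0 (pad leaning 0.2 rad, outer edge highest), 74 mm at the bottom stop (leaning 0.2 rad the other way). Axes as the valve's at joint 0, turning with the lever
- red_arm (a joint): lever with the red pad (rad): near 0 at the start (open, sloping up to the pad), grows as the pad is pushed down, 0.40 at the firm bottom stop (closed, sloping down), negative if lifted. Stiff hinge, no spring: 2 to 3 N down on the pad moves it, and it stays where it is left
- blue_valve: the oxygen valve: brass barrel, 40 mm across, blue band, on a 64 mm square flange bolted to the bench (cannot shift), steel fork on top (97 mm high), copper pipe behind. Origin: centre of the flange's underside; z up; the lever sticks out to its -x, from a pivot 85 mm above the origin with its axis along y. The three valves stand in any order
- blue_pad (a point): centre of the top face of the round blue pad, 36 mm across and 10 mm thick, at the free end of the valve's lever, 95 mm from the pivot; moves with it. Height above the bench: about 112 mm at joint 0 (pad leaning 0.2 rad, outer edge highest), 74 mm at the bottom stop (leaning 0.2 rad the other way). Axes as the valve's at joint 0, turning with the lever
- blue_arm (a joint): lever with the blue pad (rad): near 0 at the start (open, sloping up to the pad), grows as the pad is pushed down, 0.40 at the firm bottom stop (closed, sloping down), negative if lifted. Stiff hinge, no spring: 2 to 3 N down on the pad moves it, and it stays where it is left
- yellow_valve: the neighbouring bench's valve, to be left alone: brass barrel, 40 mm across, yellow band, on a 64 mm square flange bolted to the bench (cannot shift), steel fork on top (97 mm high), copper pipe behind. Origin: centre of the flange's underside; z up; the lever sticks out to its -x, from a pivot 85 mm above the origin with its axis along y. The three valves stand in any order
- yellow_pad (a point): centre of the top face of the round yellow pad, 36 mm across and 10 mm thick, at the free end of the valve's lever, 95 mm from the pivot; moves with it. Height above the bench: about 112 mm at joint 0 (pad leaning 0.2 rad, outer edge highest), 74 mm at the bottom stop (leaning 0.2 rad the other way). Axes as the valve's at joint 0, turning with the lever
- yellow_arm (a joint): lever with the yellow pad (rad): near 0 at the start (open, sloping up to the pad), grows as the pad is pushed down, 0.40 at the firm bottom stop (closed, sloping down), negative if lifted. Stiff hinge, no spring: 2 to 3 N down on the pad moves it, and it stays where it is left
- jar: small closed flux jar with white lid, 42 mm diameter, 55 mm tall, loose, standing on the bench; origin at the centre of its underside. Bystander
- plate: dark steel plate 80 x 40 x 6 mm with a small hole in the middle, loose, lying on the bench; origin at the centre of its underside, x along its length. Bystander
- tweezers: steel tweezers with red grips, 160 mm long, about 14 mm wide, 9 mm tall, loose, lying flat on the bench on the robot's side; origin on the bench near mid-length, x along them to the tips. Bystander
Things that resemble listed ones, but are neither listed nor needed, are in the scene too. What is shaped like the blue_valve but green, pink or purple is not meant.

How it is judged:
By the outcome, as a careful person would: the job done as asked, in the order asked, and still so for the second after the job is handed in, with the robot touching nothing.
It also fails if it takes over 42 s, if anything falls off the work surface, if the arm or the gripper's body presses on something with over 40 N, if the wrist force passes 120 N, or if a joint passes its speed limit or range.

### The arm

A 6-joint arm with a two-finger parallel gripper is mounted at the origin on the work surface. World frame = base frame: x ahead of the robot, y to its left, z up, the work surface at z = 0. Lengths are in m, angles in rad, forces in N, time in s.
With the tool pointing down it reaches from about 0.2 to 0.875 m from the base axis. Payload 3.4 kg.
Tool frame: the origin (TCP) lies between the finger pads; the fingertips stand 25 mm ahead of it and the grasp point (between the pads) lies 6 mm ahead of it (r.nose_length is the z of the fingertips in the tool frame, in m); z points along the fingers, x is the direction in which the jaws open and shut, and the axes are right-handed (so a half turn about z gives the same grasp; the last joint's range is limited). The gripper opens to 94 mm and grips with 3 to 60 N. Pads are 16 mm wide; open, the fingers measure 119 mm over their backs; the gripper's body (75 mm by 177 mm) begins 78 mm behind the grasp point.
Start: joints at [-1.327, 0.276, 1.505, -0, 1.361, -0.121], TCP at [0.205, -0.537, 0.23] pointing down, gripper open.
Joint ranges: [-2.89, 2.89], [-0.75, 2.08], [0.22, 2.7], [-1.18, 4.32], [0.11, 2.71], [-2.7, 2.7]. Speed limits (rad/s): [2.57, 2.57, 3.14, 3.14, 3.14, 3.14].

### API

Orientations are given as a unit quaternion [w, x, y, z].
In Python, from plant import r, gripper_to, inverse_kinematics, vision, models, telemetry gives the robot as it stands. Calls block until the motion is done:
- r.move_to(position, orientation): joint-space move of the TCP to a pose.
- r.move_l(position, rot=None, vel=0.15, guard=None): straight line of the TCP; rot=None keeps the orientation; vel is the mean speed in m/s. With guard (N) it stops when the force on the tool has changed by that much, and returns True; else False.
- r.movej(angles): joint-space move.
- gripper_to(opening, f_grip=None): finger opening in m; f_grip is the grip in N (None keeps the last); returns when the fingers have stopped.
- r.hold(seconds).
- inverse_kinematics(position, orientation): joint angles nearest the present ones, or None.
- vision.snapshot(name): name is "scene" or "side" or "wrist"; returns the picture (400x640x3 uint8, red, green, blue); there is no depth.
- vision.get_calibration(name): a dict with "fx", "fy", "cx", "cy" (pixels), "position" and "orientation" of the camera in the world. Camera axes: x right, y down, z forward; pixel columns grow to the right and rows downward; lengths in m; the calibration is good to about 2 mm. A picture is of the moment at which its call begins: read the wrist's pose just before it. get_calibration takes no time and is no camera call; for the wrist camera it gives the pose at the moment of the call.
A pose or a line that the arm cannot do raises r.PlanningError and nothing moves.
- r.sign_off(): hands the job in, once; it reports no verdict.
Trained networks look in the newest picture that a camera, given by its name, has taken for a name from the list of things; names that differ only in an ending like _2 or _b are one class to them, and where a whole thing is asked for, a point or a joint stands for the part that bears it (a point fixed in the world has none). Each returns a list of dicts, best first, with "score" (0 to 1); they miss things now and then, are a little off and sometimes report something else, mostly with a low value. They report only what shows in the picture. A call takes as long as a camera call. They do not tell look-alikes from the thing itself.
- models.boxes_of(thing, camera): "at" ([x, y, z] in m, in world coordinates, good to about 4 mm: the middle of the surface that is visible of it).
- models.regions_of(thing, camera): "pixels" (400x640 bool, what is visible of it).
- models.mark_of(thing, camera): "at" ([x, y, z] in m, in world coordinates, good to about 4 mm: a listed point, or the origin of a listed thing).
Readings, each from a call of its own:
- telemetry.current_t(): time.
- telemetry.current_joints(): joint angles.
- telemetry.current_dq(): joint speeds.
- telemetry.current_joint_efforts(): joint torques, N m.
- telemetry.current_ee_pos(): TCP position.
- telemetry.current_tool_rot(): TCP orientation.
- telemetry.current_wrist_force(): force on the tool from outside, world axes, zero at the start.
- telemetry.current_torque(): the same for the moment, N m.
- telemetry.current_opening(): finger opening in m.
Only numpy, scipy, OpenCV 4.12 (cv2) and the standard library are available. Lean on these libraries where they do the work, as an engineer would, in place of code of your own. Each camera call takes 0.05 s, during which the arm holds its last target.

## Working session

There is one attempt and no reset: what is moved stays moved. The work goes in short steps, each a Python script; the robot and the scene stay as the last script left them, time stands still between calls to the robot, and variables do not carry over. Pictures are saved under pics/ and viewed, and the job is handed in when it is done.

```bash
mkdir -p pics; ls
python3 - <<'E'
from plant import r, vision, models, telemetry
import cv2
for c in ["scene","side","wrist"]:
    im=vision.snapshot(c); cv2.imwrite(f"pics/a_{c}.png",im[:,:,::-1]); print(c,vision.get_calibration(c))
    for t in ["red_pad","blue_pad","yellow_pad","red_valve","blue_valve","yellow_valve","jar","plate","tweezers"]:
        print(t,[(d["at"].round(3) if hasattr(d["at"],'round') else d["at"],round(d["score"],2)) for d in models.mark_of(t,c)])
print(telemetry.current_t(), r.nose_length)
E
```

```text
pics
scene {'fx': 388.4903030665037, 'fy': 388.4903030665037, 'cx': 313.46664433795485, 'cy': 199.60525429944727, 'position': array([ 1.1296912 , -0.13946062,  0.80923023]), 'orientation': array([-0.27002342,  0.68893675,  0.62910666, -0.2380721 ])}
red_pad [([0.5045, -0.2853, 0.1135], 0.8)]
blue_pad [([0.3406, 0.2254, 0.1115], 0.84), ([0.3413, -0.4907, 0.1152], 0.72), ([0.263, -0.1447, 0.112], 0.63), ([0.4848, -0.0155, 0.1112], 0.57)]
yellow_pad [([0.5875, 0.2423, 0.1096], 0.61)]
red_valve [([0.5966, -0.2765, -0.0047], 0.9), ([0.5052, -0.2857, 0.1167], 0.64)]
blue_valve [([0.5761, -0.0053, -0.0022], 0.94), ([0.3529, -0.1507, 0.0002], 0.78), ([0.4258, -0.4583, 0.0062], 0.7), ([0.4301, 0.2404, 0.0024], 0.63)]
yellow_valve [([0.6701, 0.2656, -0.0004], 0.91)]
jar [([0.5829, 0.1239, 0.0022], 0.76)]
plate [([0.5822, -0.1288, 0.0024], 0.61)]
tweezers [([0.4273, 0.0329, -0.0017], 0.54)]
side {'fx': 492.0730799681835, 'fy': 492.0730799681835, 'cx': 320.1965818469409, 'cy': 198.65824061410174, 'position': array([0.3790953 , 0.89646944, 1.04536064]), 'orientation': array([ 0.02552044, -0.07291
[... 409 characters left out ...]
.2432, 0.0027], 0.57)]
yellow_valve [([0.6749, 0.2595, -0.0019], 0.59), ([0.4863, -0.0115, 0.1114], 0.26), ([0.5962, -0.2816, -0.0001], 0.18), ([0.5085, -0.2917, 0.1138], 0.18)]
jar [([0.5843, 0.1243, -0.0035], 0.57)]
plate [([0.5822, -0.1312, -0.002], 0.52)]
tweezers [([0.4196, 0.0368, -0.0016], 0.57)]
wrist {'fx': 327.64639306230805, 'fy': 327.64639306230805, 'cx': 321.9086526258221, 'cy': 201.5586467191724, 'position': array([ 0.27594036, -0.51005426,  0.38379236]), 'orientation': array([ 0.10932793,  0.8165041 , -0.56187385, -0.07527442])}
red_pad []
blue_pad [([0.3416, -0.4883, 0.1164], 0.75)]
yellow_pad []
red_valve []
blue_valve []
yellow_valve []
jar []
plate []
tweezers []
1.5 0.025
```

View pics/a_scene.png

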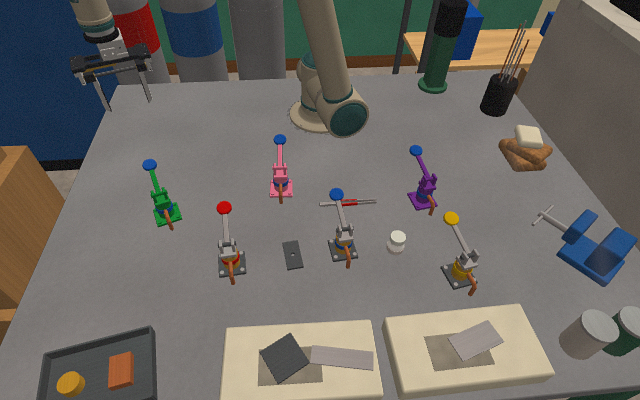

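View pics/a_side.png

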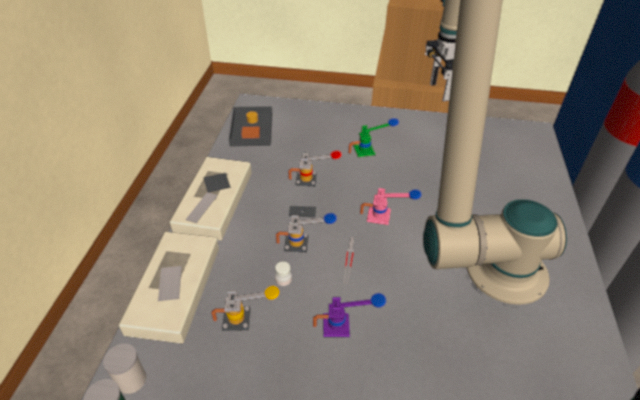

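```bash
cat > h.py <<'E'
import numpy as np
from scipy.spatial.transform import Rotation as R
def proj(c,p):
    q=c["orientation"]; M=R.from_quat([q[1],q[2],q[3],q[0]])
    v=M.inv().apply(np.asarray(p)-c["position"]); return np.array([c["fx"]*v[0]/v[2]+c["cx"],c["fy"]*v[1]/v[2]+c["cy"]])
E
python3 - <<'E'
from h import *; from plant import vision
import cv2
P={"b1":[.34,.226,.112],"b2":[.341,-.491,.115],"b3":[.263,-.145,.111],"b4":[.485,-.016,.111],"r":[.505,-.288,.113],"y":[.586,.244,.111]}
for n in ["scene","side"]:
    c=vision.get_calibration(n); im=cv2.imread(f"pics/a_{n}.png"); T=[]
    for k,p in P.items():
        u,v=proj(c,p).round().astype(int); print(n,k,u,v)
        pad=cv2.copyMakeBorder(im,60,60,60,60,cv2.BORDER_CONSTANT); cr=pad[v+10:v+110,u+10:u+110]
        cr=cv2.resize(cr,(260,260),interpolation=cv2.INTER_CUBIC); cv2.putText(cr,k,(5,20),0,.6,(0,0,0),2); T.append(cr)
    cv2.imwrite(f"pics/b_{n}.png",np.vstack([np.hstack(T[:3]),np.hstack(T[3:])]))
E
```

```text
scene b1 415 150
scene b2 148 164
scene b3 279 139
scene b4 335 194
scene r 223 206
scene y 451 218
side b1 378 299
side b2 393 121
side b3 415 194
side b4 330 217
side r 336 153
side y 271 292
```

Possible blue pads in the scene view are green (150,164), pink (279,139), purple (415,150) and steel/brass (336,194). The only red pad is at (223,207) and the yellow one is at (451,218). I choose the brass/steel valve at (336,194) for blue. Next I check this in a crop.

View pics/b_scene.png

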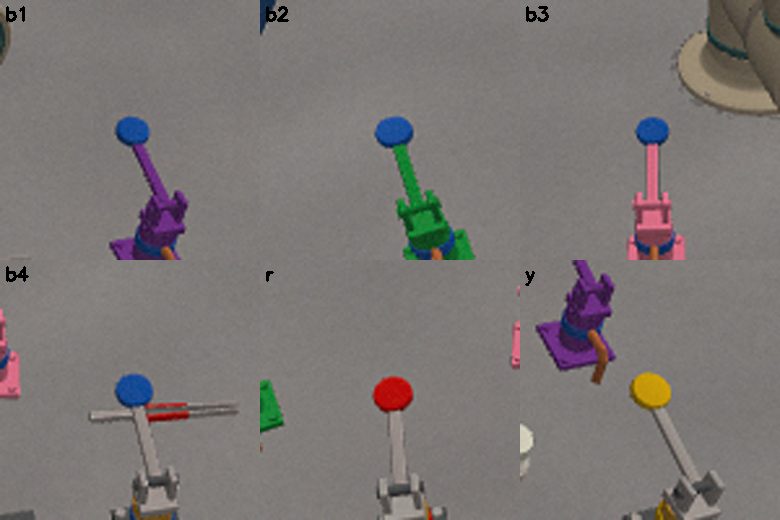

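Run:
```python
from h import *
from plant import inverse_kinematics, telemetry,r
print(telemetry.current_tool_rot(),telemetry.current_opening())
# lever heading red: valve-pad
red=np.array([.5052,-.288]);rv=np.array([.5964,-.279]);bl=np.array([.4853,-.016]);bv=np.array([.5766,-.003])
for n,p,v in(("r",red,rv),("b",bl,bv)):
    d=v-p; yaw=np.arctan2(d[1],d[0]); print(n,yaw,np.linalg.norm(d))
    for off in (0,np.pi/2,-np.pi/2,np.pi):
        q=(R.from_euler('z',yaw+off)*R.from_euler('x',np.pi)).as_quat(); q=[q[3],*q[:3]]
        for z in(.22,.09):
            print(off,z,inverse_kinematics([*p,z],q))
```

```text
[ 2.18071527e-05  8.23636245e-01 -5.67118449e-01  2.87355333e-05] 0.09378482099181706
r 0.0983657216323684 0.09164300300623071
0 0.22 [-6.37748864e-01  2.91613579e-01  1.50859996e+00 -4.44089210e-16
  1.34137911e+00 -7.36114586e-01]
0 0.09 [-6.37748864e-01  3.95555865e-01  1.69789251e+00 -4.44089210e-16
  1.04814428e+00 -7.36114586e-01]
1.5707963267948966 0.22 [-0.63774886  0.29161358  1.50859996  0.          1.34137911 -2.30691091]
1.5707963267948966 0.09 [-0.63774886  0.39555587  1.69789251  0.          1.04814428 -2.30691091]
-1.5707963267948966 0.22 [-6.37748864e-01  2.91613579e-01  1.50859996e+00 -4.44089210e-16
  1.34137911e+00  8.34681741e-01]
-1.5707963267948966 0.09 [-6.37748864e-01  3.95555865e-01  1.69789251e+00 -4.44089210e-16
  1.04814428e+00  8.34681741e-01]
3.141592653589793 0.22 [-0.63774886  0.29161358  1.50859996  0.          1.34137911  2.40547807]
3.141592653589793 0.09 [-0.63774886  0.39555587  1.69789251  0.          1.04814428  2.40547807]
b 0.14143700249737787 0.09222087616152863
0 0.22 [-1.76375176e-01  1.47475254e-01  1.70308561e+00 -4.44089210e-16
  1.29103179e+00 -3.17812178e-01]
0 0.09 [-1.76375176e-01  2.69796575e-01  1.90344143e+00 -4.44089210e-16
  9.68354651e-01 -3.17812178e-01]
1.5707963267948966 0.22 [-0.17637518  0.14747525  1.70308561  0.          1.29103179 -1.88860851]
1.5707963267948966 0.09 [-1.76375176e-01  2.69796575e-01  1.90344143e+00 -4.44089210e-16
  9.68354651e-01 -1.88860851e+00]
-1.5707963267948966 0.22 [-1.76375176e-01  1.47475254e-01  1.70308561e+00 -4.44089210e-16
  1.29103179e+00  1.25298415e+00]
-1.5707963267948966 0.09 [-1.76375176e-01  2.69796575e-01  1.90344143e+00 -4.44089210e-16
  9.68354651e-01  1.25298415e+00]
3.141592653589793 0.22 None
3.141592653589793 0.09 None
```

The crops confirm it: b4 (steel lever on a brass barrel) is the real blue valve, and b1–b3 are the painted look-alikes. Next I close the fingers, go above red and take one wrist refinement.

```bash
cat >> h.py <<'E'
def ori(yaw):
    q=(R.from_euler('z',yaw-np.pi/2)*R.from_euler('x',np.pi)).as_quat(); return [q[3],*q[:3]]
E
python3 - <<'E'
from h import *
from plant import *
import cv2
gripper_to(0.0)
print("open",telemetry.current_opening())
r.move_to([.45,-.29,.27],ori(.098))
im=vision.snapshot("wrist"); c=vision.get_calibration("wrist")
for t in ["red_pad","red_valve"]: print(t,[(np.round(d["at"],4),d["score"]) for d in models.mark_of(t,"wrist")])
for p in ([.505,-.288,.113],): print(proj(c,p))
cv2.imwrite("pics/c_wrist.png",im[:,:,::-1])
print(telemetry.current_t(),telemetry.current_wrist_force())
E
```

```text
open 0.00010012497686909841
red_pad [(array([ 0.5052, -0.2833,  0.1159]), 0.82)]
red_valve [(array([ 5.937e-01, -2.803e-01,  4.000e-04]), 0.97)]
[324.48536029 134.7576192 ]
4.3833 [-0.49717343  0.06392718  0.16573982]
```

View pics/c_wrist.png

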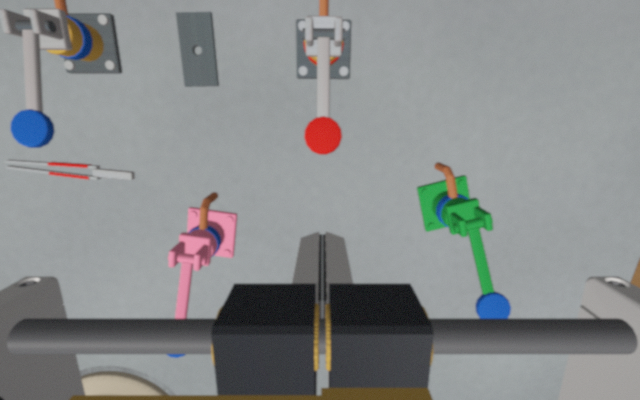

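The wrist view shows the red pad at (323,135) on the brass valve. My estimate projects to (324,135), so it is within about 1 mm. Pressing red now.

Run:
```python
from h import *
from plant import *
import cv2
c=vision.get_calibration("wrist"); print("blue proj",proj(c,[.4853,-.016,.111]))
x,y=.5035,-.2875
r.move_to([x,y,.165],ori(.095))
f0=telemetry.current_wrist_force()
h=r.move_l([x,y,.096],vel=.03,guard=9)
print(h,telemetry.current_ee_pos(),telemetry.current_wrist_force()-f0,telemetry.current_t())
for n in ("side","scene"):
    im=vision.snapshot(n); u,v=(336,153) if n=="side" else (223,206)
    cv2.imwrite(f"pics/d_{n}.png",cv2.resize(im[max(v-60,0):v+80,u-80:u+80,::-1],(640,560),interpolation=cv2.INTER_CUBIC))
```

```text
blue proj [ 31.17106931 127.20384097]
True [ 0.50355545 -0.28755926  0.10064645] [-1.37949196  1.4229364   4.39430931] 6.85
```

View pics/d_side.png

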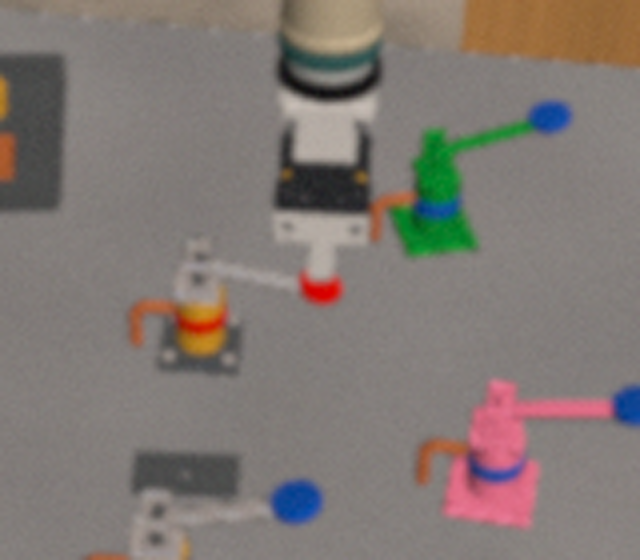

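The red lever now slopes down with the fingertips on its pad, and the height matches the predicted stop (0.1006). I press a bit firmer to confirm, then withdraw and press blue.

Run:
```python
from h import *
from plant import *
import cv2
p=telemetry.current_ee_pos()
h=r.move_l([p[0],p[1],p[2]-.006],vel=.02,guard=12)
print(h,telemetry.current_ee_pos(),telemetry.current_wrist_force())
r.move_l([p[0],p[1],.2],vel=.12)
for n in ("side","wrist"):
    im=vision.snapshot(n); print([(np.round(d["at"],4),d["score"]) for d in models.mark_of("red_pad",n)])
    cv2.imwrite(f"pics/e_{n}.png",im[:,:,::-1])
yaw=.14
r.move_to([.43,-.023,.25],ori(yaw))
im=vision.snapshot("wrist"); c=vision.get_calibration("wrist")
for t in ["blue_pad","blue_valve"]: print(t,[(np.round(d["at"],4),d["score"]) for d in models.mark_of(t,"wrist")])
print(proj(c,[.4853,-.016,.111]))
cv2.imwrite("pics/f_wrist.png",im[:,:,::-1])
print(telemetry.current_t())
```

```text
True [ 0.50356831 -0.28755732  0.1005304 ] [-1.84272332  0.81084168  6.65228017]
[(array([ 0.5019, -0.2873,  0.0706]), 0.67)]
[(array([ 0.502 , -0.2853,  0.0751]), 0.89), (array([ 0.5812, -0.1332, -0.0007]), 0.35)]
blue_pad [(array([0.3414, 0.2264, 0.114 ]), 0.85), (array([ 0.5774, -0.0041,  0.0022]), 0.62), (array([ 0.4862, -0.0148,  0.1092]), 0.56)]
blue_valve [(array([ 0.3514, -0.1487,  0.0022]), 0.95), (array([0.4288, 0.242 , 0.0009]), 0.68), (array([ 0.5762, -0.0034,  0.0034]), 0.59)]
[321.38084452 136.65789381]
9.5833
```

View pics/f_wrist.png

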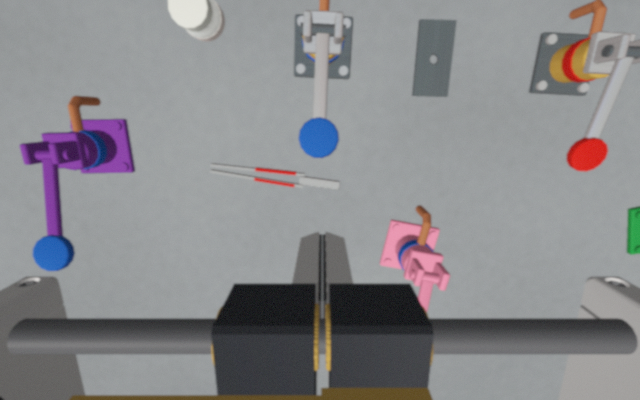

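View pics/e_side.png

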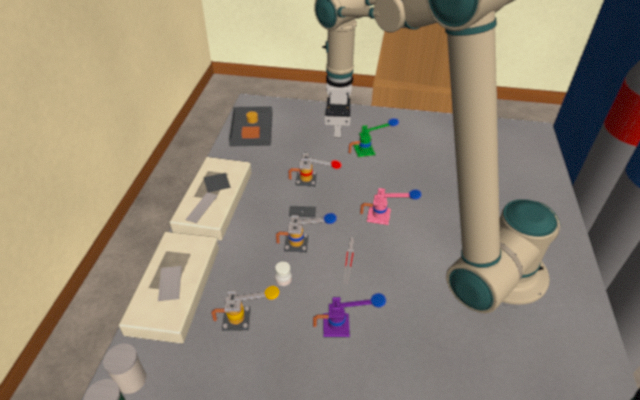

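Red stays closed, with its pad at about 73 mm. The wrist view shows the true blue pad at (319,137) against a projection of (321,137), so I shift y by about 1 mm and press.

Run:
```python
from h import *
from plant import *
import cv2
x,y=.4837,-.015
r.move_to([x,y,.165],ori(.14))
h=r.move_l([x,y,.096],vel=.03,guard=9)
print(h,telemetry.current_ee_pos(),telemetry.current_wrist_force())
p=telemetry.current_ee_pos()
if p[2]<.104:
    h=r.move_l([x,y,p[2]-.006],vel=.02,guard=12)
    print(h,telemetry.current_ee_pos(),telemetry.current_wrist_force())
r.move_l([x,y,.2],vel=.12)
r.move_to([.40,-.08,.27],ori(.14))
for n in ("scene","side","wrist"):
    im=vision.snapshot(n); cv2.imwrite(f"pics/g_{n}.png",im[:,:,::-1])
    for t in ("red_pad","blue_pad","yellow_pad","jar","plate","tweezers"):
        print(n,t,[(np.round(d["at"],3).tolist(),round(d["score"],2)) for d in models.mark_of(t,n)])
print(telemetry.current_t())
```

```text
True [ 0.48362925 -0.01499642  0.10063047] [-1.61373583  0.78299423  6.06820514]
True [ 0.4836692  -0.01498774  0.1004764 ] [-1.37683292  0.27963606  8.77077136]
scene red_pad [([0.502, -0.285, 0.076], 0.61)]
scene blue_pad [([0.265, -0.142, 0.113], 0.81), ([0.34, -0.492, 0.115], 0.75), ([0.336, 0.227, 0.113], 0.53)]
scene yellow_pad [([0.587, 0.244, 0.113], 0.79), ([0.502, -0.285, 0.076], 0.33), ([0.578, -0.004, -0.004], 0.17)]
scene jar [([0.58, 0.126, 0.003], 0.66), ([0.583, 0.244, 0.109], 0.65)]
scene plate [([0.578, -0.13, 0.002], 0.73), ([0.502, -0.287, 0.075], 0.7), ([0.426, 0.033, -0.0], 0.61)]
scene tweezers [([0.424, 0.032, 0.002], 0.46)]
side red_pad [([0.5, -0.288, 0.074], 0.63)]
side blue_pad [([0.483, -0.016, 0.075], 0.79), ([0.338, 0.229, 0.11], 0.69), ([0.264, -0.146, 0.11], 0.52), ([0.34, -0.491, 0.113], 0.5)]
side yellow_pad [([0.585, 0.25, 0.112], 0.56), ([0.584, 0.123, 0.001], 0.44)]
side jar [([0.585, 0.124, -0.003], 0.67)]
side plate [([0.584, -0.13, 0.0], 0.55)]
side tweezers [([0.421, 0.037, -0.002], 0.57), ([0.677, 0.259, -0.004], 0.21)]
wrist red_pad [([0.502, -0.285, 0.076], 0.65), ([0.484, -0.016, 0.072], 0.65)]
wrist blue_pad [([0.342, 0.224, 0.115], 0.92), ([0.484, -0.015, 0.071], 0.71)]
wrist yellow_pad []
wrist jar []
wrist plate [([0.582, -0.133, -0.0], 0.6)]
wrist tweezers []
14.8167
```

View pics/g_side.png

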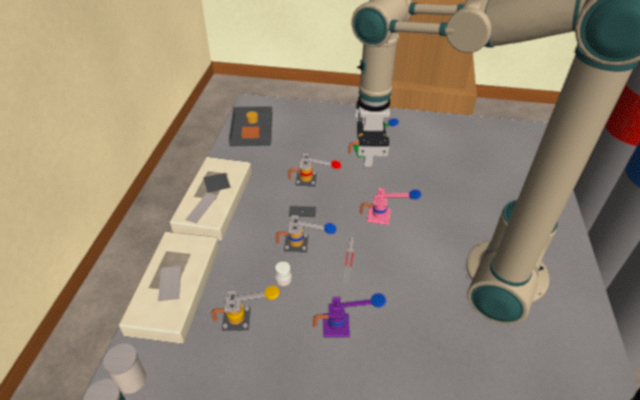

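View pics/g_scene.png

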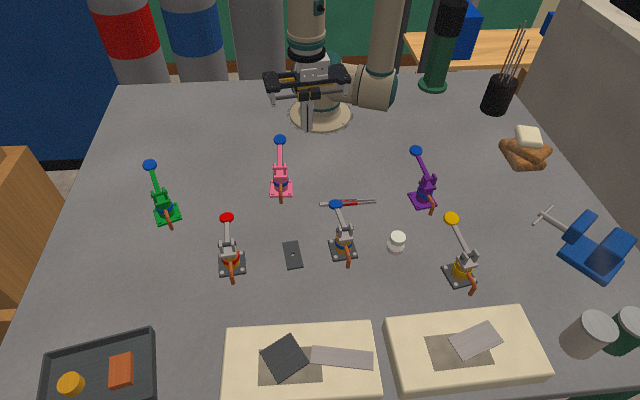

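In the side view the red pad (336,165) and blue pad (330,229) are both down, and yellow (272,293) is unchanged. In the scene view the jar (398,240), plate (292,255) and tweezers (348,202) have not moved. The arm is clear, so I hand in.

```bash
python3 -c "
from plant import *
r.sign_off(); print(telemetry.current_t())"
```

```text
the job is handed in; nothing more can be done
the job is handed in; nothing more can be done
```

I pressed the red lever and then the blue one down to their stops with the closed fingertips, drew back, and handed the job in at about 15 s.

- **Presses:** Both stopped with the TCP at about z = 0.1005 m, which matches the predicted bottom stop. A second, slightly firmer press moved each less than 0.2 mm further. Wrist force read after each press was under 10 N.
- **Levers after withdrawal:** Both pads measured about 71–76 mm above the bench, against 74 mm when closed. The yellow pad is still at about 112 mm.
- **Bystanders:** The jar, plate and tweezers are where they were, within measurement noise.
- **Checks that disagreed:** In the last scene picture the network missed the lowered blue pad, but the side and wrist cameras both found it. A few detections were plainly wrong, such as a "plate" at the red pad and a "red pad" at the blue one; I ignored these after checking the pictures.

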